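# Hang the slotted aperture plate on the stand's headed pin

### The arm

A 6-joint arm with a two-finger parallel gripper is mounted at the origin on the work surface; the furniture and walls round the work are solid. World frame = base frame: x ahead of the robot, y to its left, z up, the work surface at z = 0. Lengths are in mm, angles in rad, forces in N, time in s.
With the tool pointing down it reaches from about 375 to 900 mm from the base axis. Payload 3.1 kg.
Tool frame: the origin (TCP) lies midway between the tips of the shut fingers; the grasp point (between the pads) lies 19 mm behind it (robot.hold_point_z is the distance from the TCP to the grasp point, in mm); z points along the fingers, x is the direction in which the jaws open and shut, and the axes are right-handed (so a half turn about z gives the same grasp; the last joint's range is limited). The gripper opens to 85 mm and grips with 20 to 120 N. Pads are 22 mm wide; open, the fingers measure 114 mm over their backs; the gripper's body (76 mm by 85 mm) begins 54 mm behind the grasp point. The pads swing forward as they close: fully open they stand 13 mm farther back than shut.
Start: joints at [-0.178, 0.527, 1.433, -0, 1.181, -0.178], TCP at [624.977, 0.034, 231.31] pointing down, gripper open.
Joint ranges: [-3.08, 3.08], [-0.75, 2.2], [0.22, 2.44], [-1.43, 4.57], [0, 2.65], [-2.85, 2.85]. Speed limits (rad/s): [2.79, 2.79, 3.14, 3.14, 3.14, 3.14].

### API

Orientations are given as a unit quaternion [w, x, y, z].
In Python, from cell import robot gives the robot as it stands. The module is installed in compiled form; this text tells all that it offers.
- The arm moves only by the tool play_rows, never from a script. Its argument "plan" is a list that holds one entry, the list of rows, each a list of 6 numbers: the shift along the tool's x, y, z in mm, then the turn, a rotation vector about the tool's x, y, z in degrees. In form: [[[x, y, z, wx, wy, wz], ...]]. A call has 1 to 5 rows; each row shifts and turns the commanded pose from where the row before left it, along the tool's axes as they then stand; what a row does not reach is not made up. A row lasts 1/8 s, in which the tool goes at most 62.5 mm and 10.7 degrees, less where a joint would pass 70% of its speed; a pose out of reach is approached as far as the arm can. A call with a gripper value outside its range is refused whole. "fingers" is the finger opening in mm, from 0 to 85.4, set as the call begins (left out, the last holds). The fingers move at their own pace and stop on an object; "newtons" is the grip in N (left out, the last holds). Time passes only in rows, so rows that do not move let the fingers close. It gives the time, the measured TCP pose, the force and the opening at its end, in the units of the state.
- robot.get_state(): the state, without advancing time (a new reading comes with each control period).
- robot.camera(name): name is "scene" or "side" or "wrist"; returns a dict with "img" (420x560x3 uint8, red, green, blue), "vfov" (degrees; the focal length in pixels is half the picture's height over the tangent of half this angle, whatever the lens; pixels are square), "cx", "cy" (the principal point, pixels), "R" (3x3) and "t" (3): a world point X has camera coordinates R X + t. Camera axes: x right, y down, z forward; pixel columns grow to the right and rows downward; lengths in mm; the calibration is good to about 2 mm. A picture is of the moment at which its call begins. There is no depth.
- robot.sign_off(): hands the job in, once; it reports no verdict.
The state is a dict: "clock": time; "q": joint angles; "joint_velocities": joint speeds; "joint_torque": joint torques, N m; "position": TCP position; "ee_rot": TCP orientation; "ft_force": force on the tool from outside, world axes, zero at the start; "wrist_torque": the same for the moment, N m; "grip_width": opening from 0.0 (shut) to 1.0 (fully open).
Only numpy, scipy, OpenCV 4.12 (cv2) and the standard library are available. Lean on these libraries where they do the work, as an engineer would, in place of code of your own. Each camera call takes 0.05 s, during which the arm holds its last target.

### The job

Take the aperture plate with the open side slot out of the rack and hang it on the headed pin of the stand: slide the slot sideways over the pin, between head and collar, to its inner end and let the plate down until the pin sits in the notch and the plate hangs free and upright. The pin's height has been set by hand and is not known exactly, so feel for it and press gently, with less than 20 N on the stand; leave the plate with the closed hole standing in the rack.

Things in the scene. Friction and masses are not known exactly. Their poses are not given: they have to be found in the camera images.
- slot_plate: Aluminium plate with the open slot: 6 mm thick (x), 80 wide (y), 126 high (z) with its grip tab, 0.11 to 0.23 kg, balanced on its centre line. Origin: centre of its bottom edge, z up. A level slot at z = 60 to 72 mm runs in from the -y side edge (y = -40) to its end wall at y = +6 mm; there a notch (y = -6 to +6) goes up from it to z = 80 mm. Lower, a 22 mm round aperture.
- slot_grip (a point): Centre of the dark grip tab on top of the slotted plate, 112 mm above its bottom edge; the tab is 14 mm thick (x), 32 mm wide (y), 28 mm high (z); axes as the plate's.
- slot_seat (a point): Point of the slotted plate on its centre line, 76 mm above the bottom edge, where the pin's axis lies when the plate hangs with the top of its notch on the pin; axes as the plate's.
- rack: Black rack, 130 (x) by 104 mm, fixed; origin on the bench below its centre. Two grooves along its y at x = -35 and +35 mm, 9 mm wide, 85 long; groove floor 6 mm, walls 24 mm above the bench. A plate stands upright in each, axes as the rack's, slot mouth towards -y; which plate is in which groove changes.
- hole_grip (a point): Centre of the grip tab of the other plate (same outline and tab, but a closed 11 mm hole in place of the slot), 112 mm above its bottom edge. It stays where it is.
- stand: Stand fixed to the bench; origin on the bench below the middle of the pin, z up; the pin runs along its x. Foot 10 mm high, x = -20 to +80, y = +-32 mm. Steel post, 16 mm diameter, 168 mm high, at x = +52; on it at pin height a tight hand-set clamp block (30 x 34 x 24 mm, knob on its +y side) that does not move under 20 N.
- pin_mid (a point): Middle of the pin's height range, 135 mm above the bench, axes as the stand's. The pin axis is within 10 mm above or below it (height unmeasured: find it by touch or sight; x, y are true). From the block a 14 mm round arm ends in a 20 mm collar (x = +6 to +9 mm), then the pin (8 mm diameter, x = -6 to +6) and its head (18 mm diameter, x = -10 to -6).
There are look-alikes about, which are no part of the job. What is shaped like the slot_plate but red is not meant.

How it is judged (in metres and radians):
On the way, in this order (a step that is already met when the one before it is completed fails the run):
1. the slotted plate is lifted clear of the rack (z of slot_plate in the frame of rack above 0.03 m), for 0.1 s.
2. the slotted plate is on the pin: the seat point of its slot is over the stand's origin within 6 mm along and 5 mm across the pin, 120 to 150 mm above the bench (x of slot_seat in the frame of stand between -0.006 and 0.006 m and y of slot_seat in the frame of stand between -0.005 and 0.005 m and z of slot_seat in the frame of stand between 0.12 and 0.15 m), for 0.2 s.
At the end, for the whole second after the job is handed in: The slotted plate hangs released and still on the stand: seat point within 6 mm along and 5 mm across the pin from the stand's axis, 120 to 150 mm up, borne by the stand (over 0.3 N), upright within 0.15 rad, turned under 0.35 rad from the stand; the other plate moved under 12 mm (all of step 2 and contact force between slot_plate and stand above 0.3 N and angle between slot_seat's own z axis and vertical below 0.15 rad and angle between the x axis of slot_seat and the x axis of stand, either way round below 0.35 rad and contact force between slot_plate and the fingers below 0.05 N and linear speed of slot_plate below 0.02 m/s and angular speed of slot_plate below 0.2 rad/s and distance of hole_grip from where it was at the start of the episode below 0.012 m); the robot touches nothing.
It fails at once if the slotted plate presses on the stand with 20 N or more (contact force between slot_plate and stand above 20 N).
It fails at once if the gripper or arm presses on the stand with 20 N or more (contact force between any of the fingers, the arm and stand above 20 N).
It fails at once if the plate with the closed hole is moved by 12 mm or more (distance of hole_grip from where it was at the start of the episode above 0.012 m).
It also fails if it takes over 61 s, if anything falls off the work surface, if the arm or the gripper's body presses on something with over 40 N, if the wrist force passes 120 N, or if a joint passes its speed limit or range.

## Working session

There is one attempt and no reset: what is moved stays moved. The work goes in short steps, Python scripts to look and compute and a tool call to move; the robot and the scene stay as the last step left them, time stands still between calls to the robot, and variables do not carry over. Pictures are saved under pics/ and viewed, and the job is handed in when it is done.

Besides the shell and the picture viewer there is one more tool, called after "Request:" as name(argument=value, ...), one argument or row to a line, values as JSON. play_rows: Moves the arm, as the interface text tells. Its arguments: {"type":"object","properties":{"plan":{"type":"array"},"fingers":{"type":"number"},"newtons":{"type":"number"}},"required":["plan"]}

```bash
mkdir -p pics; ls; python3 - <<'E'
from cell import robot
import cv2, numpy as np
np.set_printoptions(precision=4,suppress=True)
s=robot.get_state(); print(s, robot.hold_point_z)
import pickle
for n in ["scene","side","wrist"]:
    c=robot.camera(n); cv2.imwrite(f"pics/{n}0.png",c["img"][:,:,::-1]); pickle.dump(c,open(f"{n}0.pkl","wb"))
    print(n,c["vfov"],c["cx"],c["cy"],c["R"],c["t"], -np.array(c["R"]).T@c["t"])
E
```

```text
pics
{'clock': 0.0, 'q': array([-0.1785,  0.5284,  1.4339,  0.    ,  1.1814, -0.1785]), 'joint_velocities': array([-0.0009,  0.0013, -0.0016,  0.0018,  0.0011, -0.001 ]), 'joint_torque': array([  0.0003, -44.2344, -17.8025,  -0.0002,   0.0084,   0.    ]), 'position': array([624.2922,   0.1675, 230.3461]), 'ee_rot': array([-0.0002,  1.    ,  0.    , -0.0011]), 'ft_force': array([ 0.0815, -0.3869, -0.5002]), 'wrist_torque': array([0.0135, 0.0037, 0.0035]), 'grip_width': 1.0024637130767409} 18.700000000000003
scene 48.66082386226055 285.3305371843152 208.09851180863598 [[-0.5388  0.8424  0.0008]
 [ 0.6979  0.4469 -0.5596]
 [-0.4717 -0.301  -0.8288]] [  48.7533 -295.0064 1140.0815] [770.0001 433.8895 779.7637]
side 52.308929113842545 290.1412073894029 209.21365475471057 [[ 0.939  -0.344   0.0062]
 [-0.1199 -0.344  -0.9313]
 [ 0.3224  0.8737 -0.3643]] [-263.151   209.7731  615.0628] [  73.9171 -555.7246  421.0247]
wrist 66.75306542587997 283.14331042058535 207.28741958515124 [[ 1.      0.     -0.0024]
 [ 0.0007 -0.9613  0.2756]
 [-0.0023 -0.2756 -0.9613]] [-622.8219  -34.9714  378.6685] [623.7072  70.7347 372.1637]
```

View pics/scene0.png

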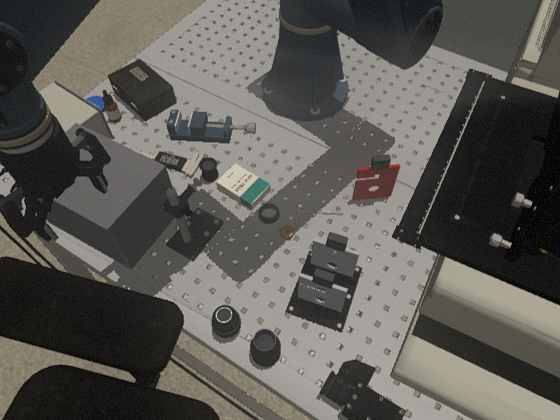

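View pics/side0.png

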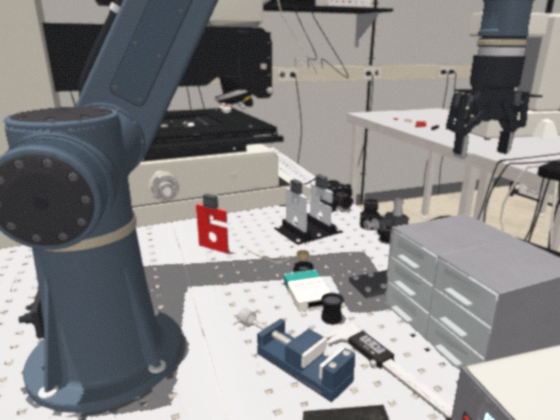

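View pics/wrist0.png

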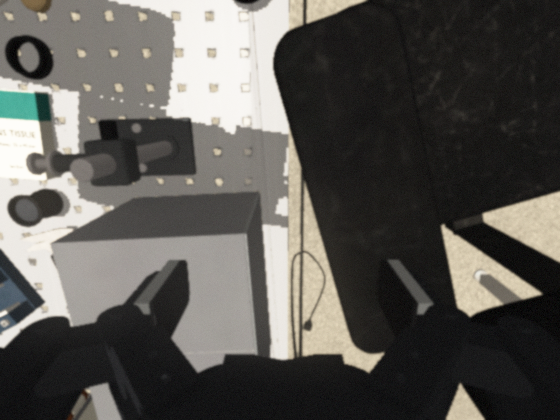

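```bash
python3 - <<'E'
import cv2
a=cv2.imread("pics/scene0.png"); 
def crop(im,x0,y0,w,h,k,n):
    c=cv2.resize(im[y0:y0+h,x0:x0+w],None,fx=k,fy=k,interpolation=cv2.INTER_CUBIC)
    c=cv2.convertScaleAbs(c,alpha=1.5,beta=20)
    cv2.imwrite("pics/"+n,c)
crop(a,280,220,100,115,5,"sc_rack.png")
crop(a,150,165,90,100,6,"sc_stand.png")
b=cv2.imread("pics/side0.png")
crop(b,265,165,100,85,7,"si_rack.png")
crop(b,330,190,90,110,5,"si_stand.png")
w=cv2.imread("pics/wrist0.png")
crop(w,0,90,220,150,3.6,"wr_stand.png") if False else cv2.imwrite("pics/wr_stand.png",cv2.convertScaleAbs(cv2.resize(w[90:240,0:220],None,fx=3.6,fy=3.6),alpha=1.8,beta=20))
E
```

```text
(no output)
```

View pics/sc_rack.png

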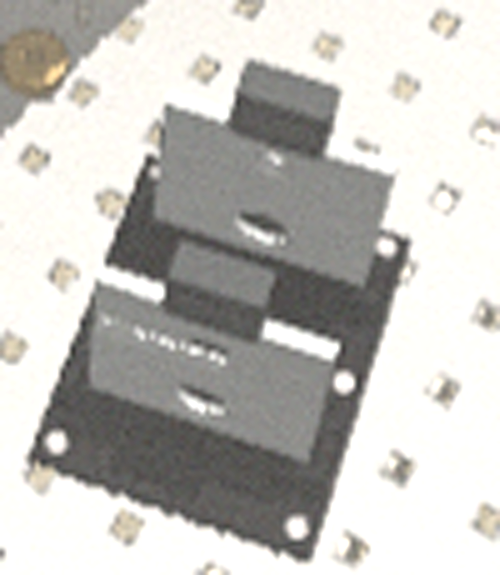

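View pics/sc_stand.png

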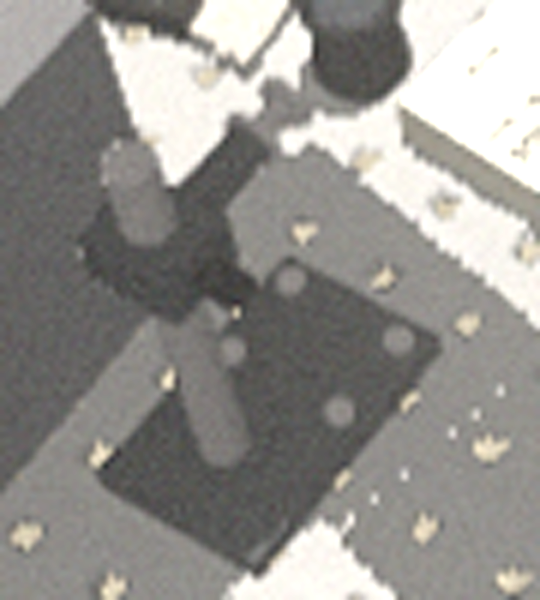

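View pics/si_rack.png

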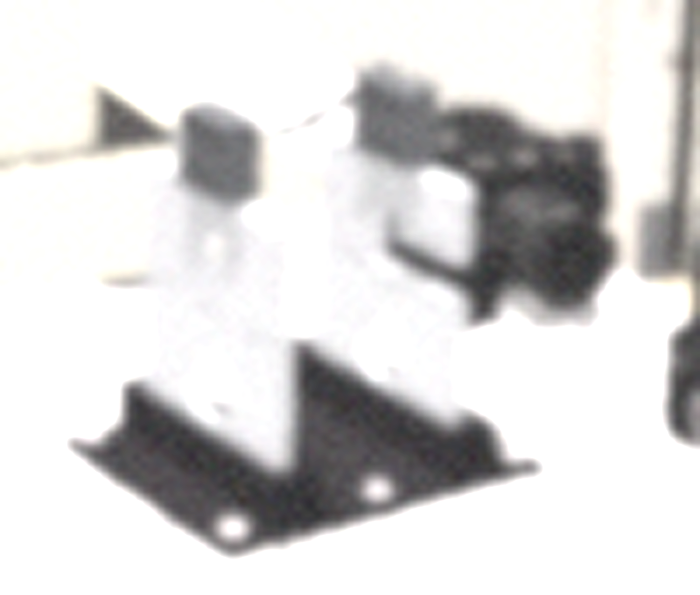

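View pics/si_stand.png

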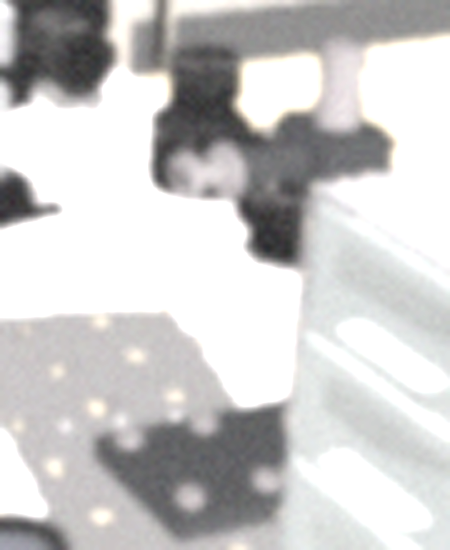

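View pics/wr_stand.png

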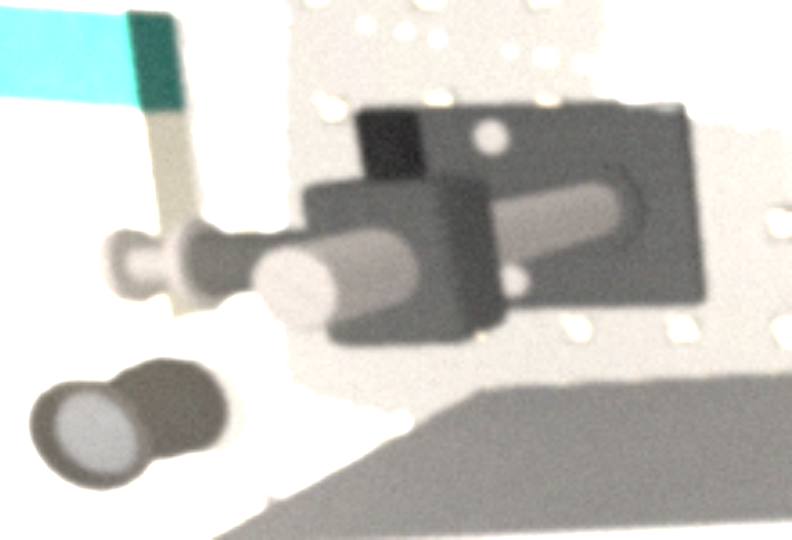

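```bash
cat > h.py <<'E'
import numpy as np, cv2, pickle
from scipy.optimize import least_squares
np.set_printoptions(precision=4,suppress=True)
def proj(c,X):
    X=np.atleast_2d(X); p=X@np.array(c["R"]).T+np.array(c["t"])
    f=210/np.tan(np.radians(c["vfov"]/2))
    return np.c_[c["cx"]+f*p[:,0]/p[:,2], c["cy"]+f*p[:,1]/p[:,2]]
def ray(c,u,v):
    f=210/np.tan(np.radians(c["vfov"]/2)); R=np.array(c["R"])
    d=R.T@np.array([(u-c["cx"])/f,(v-c["cy"])/f,1]); return -R.T@np.array(c["t"]),d
def onz(c,u,v,z):
    o,d=ray(c,u,v); return o+d*(z-o[2])/d[2]
def fit(obs,x0):
    # obs: list (cam, local xyz, pixel)
    def loc(p,L):
        cs,sn=np.cos(p[2]),np.sin(p[2]); return np.array([p[0]+cs*L[0]-sn*L[1],p[1]+sn*L[0]+cs*L[1],L[2]])
    def res(p): return np.concatenate([proj(c,loc(p,L))[0]-px for c,L,px in obs])
    r=least_squares(res,x0,loss="soft_l1"); print("fit",r.x,"\n",r.fun.reshape(-1,2)); return r.x
E
python3 - <<'E'
from h import *
sc=pickle.load(open("scene0.pkl","rb")); wr=pickle.load(open("wrist0.pkl","rb"))
def S(x,y): return np.array([280+x/5-.4,220+y/5-.4])
obs=[]
for g,q in ((35,[(180,240),(278,272),(270,303),(167,278)]),(-35,[(245,60),(342,90),(333,125),(236,98)])):
    for (lx,ly),p in zip([(-7,-16),(-7,16),(7,16),(7,-16)],q): obs.append((sc,(g+lx,ly,132),S(*p)))
for (lx,ly),p in zip([(65,-52),(65,52),(-65,52)],[(35,460),(310,558),(408,238)]): obs.append((sc,(lx,ly,3),S(*p)))
o=onz(sc,325,285,60); print(o)
fit(obs,[o[0],o[1],0])
def W(x,y): return np.array([x/3.6-.4,90+y/3.6-.4])
obs=[]
for L,p in [((80,32,10),(685,105)),((80,-32,10),(703,300)),((-20+0,32,10),(300,105))][:2]: obs.append((wr,L,W(*p)))
obs.append((wr,(52,0,168),W(292,287)))
obs.append((wr,(-8,0,135),W(128,265)))
fit(obs,[500,60,0])
s1=lambda x,y:np.array([150+x/6-.4,165+y/6-.4])
obs+= [(sc,(80,32,10),s1(435,343)),(sc,(80,-32,10),s1(100,480)) ][:0]
E
```

```text
[455.7995 312.8088  60.    ]
fit [438.4535 307.6055   0.2199] 
 [[ 0.1496 -0.1967]
 [ 0.3832 -0.1741]
 [-0.643   1.4811]
 [-0.0592 -0.0752]
 [ 0.3734 -0.5488]
 [-0.0587 -0.7373]
 [-0.6323 -0.6377]
 [-0.3673 -1.1643]
 [-0.9603  0.7272]
 [ 1.2052  1.0052]
 [ 0.999   0.6563]]
fit [441.2899  36.8482 -37.6851] 
 [[-0.0207 -2.1271]
 [ 0.2519  1.6162]
 [ 1.0662  0.0396]
 [-6.5228  0.1104]]
```

Request:
play_rows(
  plan=[
    [[-26, -54, 0, 0, 0, 0], [-26, -54, 0, 0, 0, 0], [-26, -54, 0, 0, 0, 0], [-26, -54, 0, 0, 0, 0], [-26, -54, 0, 0, 0, 0]],
  ],
  fingers=45,
)

```text
clock: 0.78
position: [493.9, 271.6, 231.2]
ee_rot: [0.0, 1.0, -0.0, -0.0]
ft_force: [0.9, 0.9, -0.1]
grip_width: 0.527
```

Request:
play_rows(
  plan=[
    [[-22, -45, 0, 0, 0, 0], [0, 0, 0, 0, 0, -6.3], [0, 0, 0, 0, 0, -6.3], [0, 0, 0, 0, 0, 0]],
  ],
)

```text
clock: 1.27
position: [472.6, 315.2, 231.0]
ee_rot: [0.0, 0.994, 0.109, -0.0]
ft_force: [-0.5, 0.3, -0.6]
grip_width: 0.523
```

```bash
cat > snap.py <<'E'
import sys
from h import *
from cell import robot
n,tag=sys.argv[1],sys.argv[2]
c=robot.camera(n); pickle.dump(c,open(f"{n}{tag}.pkl","wb"))
im=cv2.convertScaleAbs(c["img"][:,:,::-1],alpha=1.4,beta=15)
if len(sys.argv)>3:
    x,y,w,h,k=map(float,sys.argv[3:]); x,y,w,h=map(int,(x,y,w,h)); im=cv2.resize(im[y:y+h,x:x+w],None,fx=k,fy=k,interpolation=cv2.INTER_CUBIC)
cv2.imwrite(f"pics/{n}{tag}.png",im)
s=robot.get_state(); print(s["clock"],s["position"],s["ee_rot"],s["ft_force"],s["grip_width"],s["q"])
E
python3 snap.py wrist 1
```

```text
1.325 [472.7751 315.0084 231.0824] [ 0.0001  0.9941  0.1089 -0.0003] [-0.3156 -0.074   0.1286] 0.5278131221650085 [ 0.3911  0.4513  1.5775 -0.      1.1133  0.1729]
```

View pics/wrist1.png

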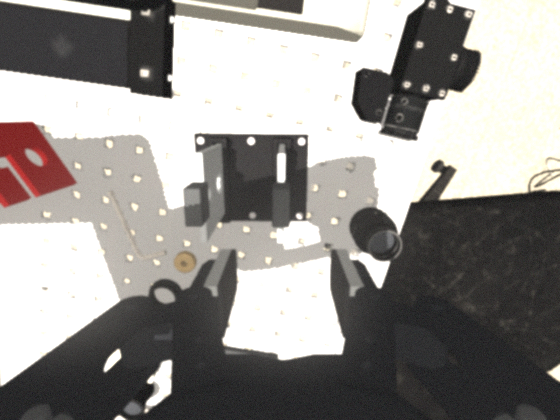

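```bash
python3 - <<'E'
from h import *
c=pickle.load(open("wrist1.pkl","rb"))
im=cv2.convertScaleAbs(c["img"][125:250,180:320,::-1],alpha=2,beta=20)
cv2.imwrite("pics/w1c.png",cv2.resize(im,None,fx=5,fy=5,interpolation=cv2.INTER_CUBIC)[:600])
E
```

```text
(no output)
```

View pics/w1c.png

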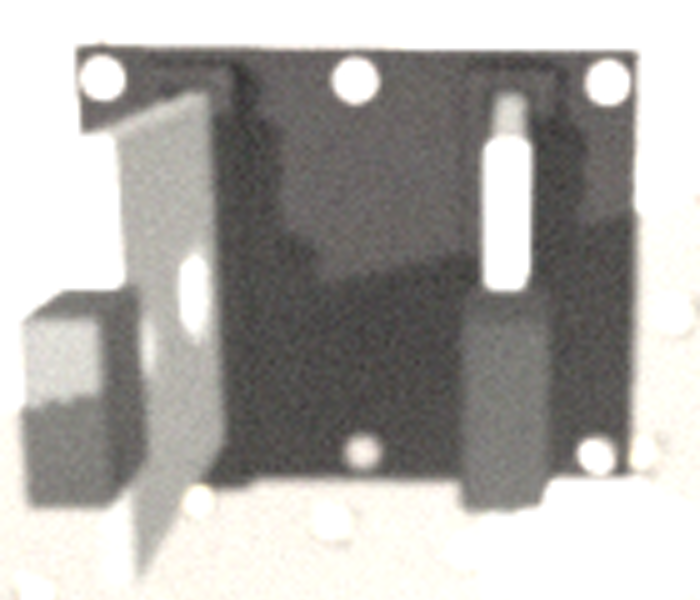

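```bash
python3 - <<'E'
from h import *
c=pickle.load(open("wrist1.pkl","rb")); sc=pickle.load(open("scene0.pkl","rb"))
P=lambda x,y:np.array([180+x/5-.4,125+y/5-.4])
obs=[(c,(35+a,b,132),P(*p)) for (a,b),p in zip([(-7,16),(7,16),(7,-16),(-7,-16)],[(463,320),(549,320),(549,510),(462,510)])]
a=fit(obs,[438,307,.22])
obs+=[(c,(-35+a_,b,132),P(*p)) for (a_,b),p in zip([(-7,16),(7,16),(7,-16),(-7,-16)],[(25,318),(103,318),(103,505),(27,505)])]
fit(obs,[438,307,.22])
obs2=[(c,(a_,b,6),P(*p)) for (a_,b),p in zip([(-65,52),(65,52),(65,-52)],[(80,47),(637,50),(632,475)])]
fit(obs2,[438,307,.22])
p=fit(obs+obs2,[438,307,.22])
print(p[:2]+35*np.array([np.cos(p[2]),np.sin(p[2])]), a[:2]+35*np.array([np.cos(a[2]),np.sin(a[2])]))
E
```

```text
fit [435.42   308.2403   0.2151] 
 [[-0.4732 -0.5625]
 [ 0.4516 -0.4872]
 [ 0.057   0.6173]
 [-0.0403  0.5453]]
fit [435.6226 308.4228   0.2083] 
 [[-0.0253 -0.4888]
 [ 0.8966 -0.2924]
 [ 0.2134  0.7969]
 [ 0.1187  0.612 ]
 [-3.1028 -1.0715]
 [-0.5583 -0.8749]
 [ 1.8979  0.8719]
 [-0.4178  0.6867]]
fit [435.6468 306.225    0.2194] 
 [[-3.2818 -0.1004]
 [ 1.08   -0.7203]
 [ 0.2471  2.1556]]
fit [435.6309 308.219    0.2116] 
 [[-0.1392 -0.3539]
 [ 0.7816 -0.2168]
 [ 0.2361  0.8685]
 [ 0.1426  0.7389]
 [-3.1819 -0.6399]
 [-0.6481 -0.5027]
 [ 1.9442  1.22  ]
 [-0.3614  1.0902]
 [-2.7194 -2.3426]
 [ 1.8388 -2.0393]
 [ 0.2811  1.0229]]
[469.8502 315.5701] [469.6134 315.7108]
```

Request:
play_rows(
  plan=[
    [[-2.9, -1.2, 30, 0, 0, 0], [0, 0, 35, 0, 0, 0], [0, 0, 25, 0, 0, 0], [0, 0, 10, 0, 0, 0], [0, 0, 0, 0, 0, 0]],
  ],
)

```text
clock: 1.95
position: [469.9, 315.3, 131.0]
ee_rot: [0.0, 0.994, 0.109, -0.001]
ft_force: [0.7, 0.3, -0.0]
grip_width: 0.526
```

```bash
python3 snap.py wrist 2 150 180 260 150 3
```

```text
2.0 [470.4053 315.6228 131.7118] [-0.0001  0.994   0.1093  0.0003] [-0.1228  0.162  -0.9869] 0.5287101815434898 [0.3937 0.5842 1.6721 0.     0.8846 0.1746]
```

View pics/wrist2.png

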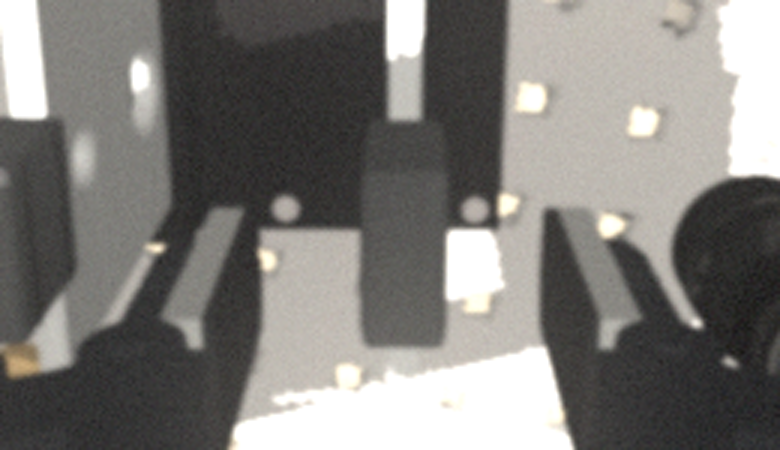

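Request:
play_rows(
  plan=[
    [[0, 0, 15, 0, 0, 0], [0, 0, 12, 0, 0, 0], [0, 0, 4, 0, 0, 0], [0, 0, 0, 0, 0, 0]],
  ],
)

```text
clock: 2.5
position: [469.6, 315.5, 99.8]
ee_rot: [0.0, 0.994, 0.11, -0.0]
ft_force: [-0.1, 0.4, -0.1]
grip_width: 0.525
```

Request:
play_rows(
  plan=[
    [[0, 0, 0, 0, 0, 0], [0, 0, 0, 0, 0, 0], [0, 0, 0, 0, 0, 0], [0, 0, 0, 0, 0, 0]],
  ],
  fingers=0,
  newtons=60,
)

```text
clock: 3.0
position: [470.3, 315.8, 100.8]
ee_rot: [-0.0, 0.994, 0.11, 0.001]
ft_force: [0.3, -0.2, 2.7]
grip_width: 0.158
```

```bash
python3 snap.py wrist 3 150 180 260 150 3
```

```text
3.05 [470.3272 315.7754 100.7808] [-0.0002  0.994   0.1097  0.0006] [ 0.2313 -0.1915  3.5991] 0.15806633990244454 [0.394  0.6321 1.6918 0.0001 0.8165 0.1741]
```

View pics/wrist3.png

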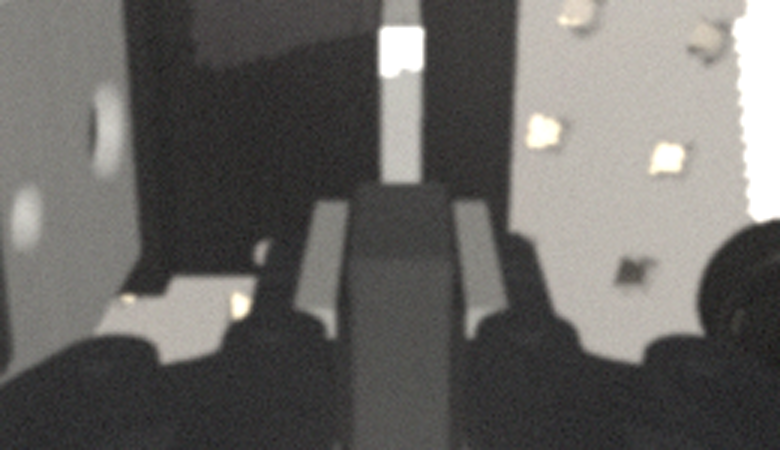

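Request:
play_rows(
  plan=[
    [[0, 0, -10, 0, 0, 0], [0, 0, -40, 0, 0, 0], [0, 0, -55, 0, 0, 0], [0, 0, -55, 0, 0, 0], [0, 0, -30, 0, 0, 0]],
  ],
)

```text
clock: 3.68
position: [470.4, 315.8, 293.8]
ee_rot: [-0.001, 0.994, 0.11, 0.002]
ft_force: [-0.2, 0.3, -1.5]
grip_width: 0.152
```

```bash
python3 snap.py wrist 4; python3 snap.py side 4 250 80 160 120 5; python3 -c "
from cell import robot
s=robot.get_state();print(s['ft_force'],s['wrist_torque'],s['position'])"
```

```text
3.725 [471.9293 316.5723 297.1165] [-0.0014  0.9939  0.1099  0.0049] [0.5981 0.218  0.9999] 0.15273042020278327 [ 0.3943  0.3754  1.5033 -0.      1.2527  0.1741]
3.775 [471.5585 316.3798 294.5455] [-0.0012  0.9939  0.1098  0.0041] [ 0.5623  0.1843 -2.5121] 0.1593951233116106 [0.3942 0.3781 1.5066 0.     1.2485 0.1741]
[ 0.56233628  0.1843342  -2.51206328] [ 0.0410374   0.01437601 -0.00300123] [471.55847195 316.37979707 294.54548083]
```

View pics/side4.png

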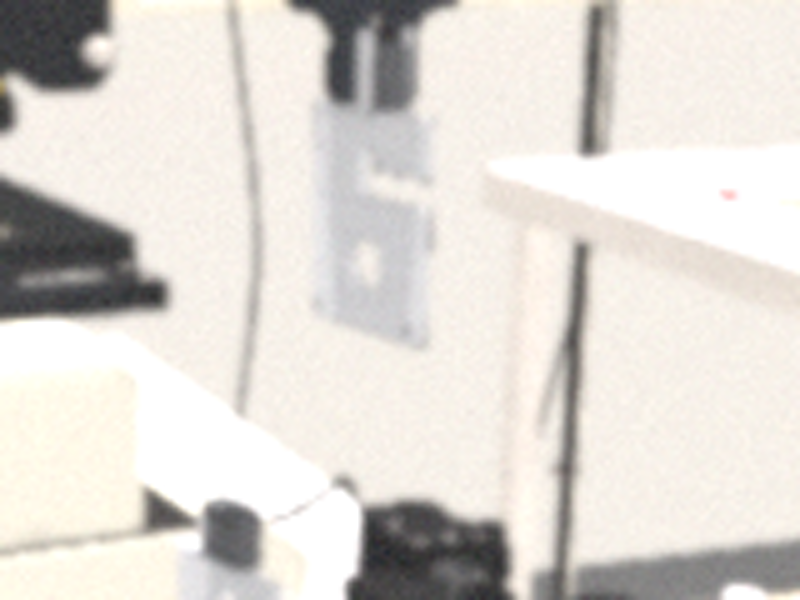

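Request:
play_rows(
  plan=[
    [[0, 0, 0, 0, 0, 6.0], [0, 0, 0, 0, 0, 5.8], [15, 52, 0, 0, 0, 0], [15, 52, 0, 0, 0, 0], [15, 52, 0, 0, 0, 0]],
  ],
)

```text
clock: 4.4
position: [515.9, 158.8, 288.3]
ee_rot: [0.0, 1.0, 0.007, -0.002]
ft_force: [0.4, -0.1, -1.7]
grip_width: 0.155
```

Request:
play_rows(
  plan=[
    [[5, 40, 0, 0, 0, 0], [0, 10, 0, 0, 0, 0], [0, 0, 0, 0, 0, 0], [0, 0, 0, 0, 0, 0]],
  ],
)

```text
clock: 4.9
position: [522.1, 111.5, 289.8]
ee_rot: [-0.0, 1.0, 0.008, -0.001]
ft_force: [-0.5, 0.6, -1.4]
grip_width: 0.156
```

```bash
python3 snap.py wrist 5; python3 snap.py scene 5 
```

```text
4.95 [522.2159 111.5737 289.9547] [-0.0002  1.      0.0078 -0.0004] [-0.7105  0.0703 -1.2978] 0.1535290592475089 [ 0.0008  0.337   1.5867  0.0005  1.2187 -0.015 ]
5.0 [522.3335 111.587  290.1151] [-0.0002  1.      0.0079 -0.0002] [ 0.3832  0.1158 -1.5816] 0.1534058247859855 [ 0.0009  0.3369  1.5865  0.0004  1.2187 -0.015 ]
```

View pics/wrist5.png

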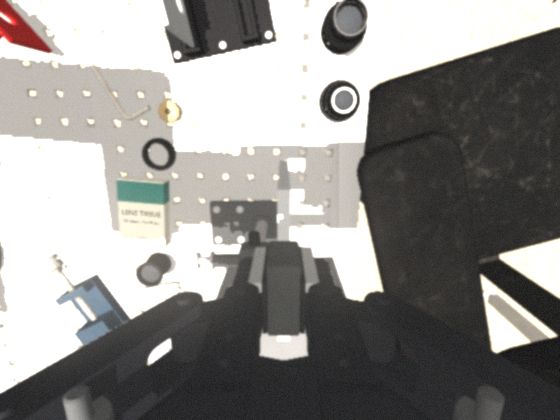

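View pics/scene5.png

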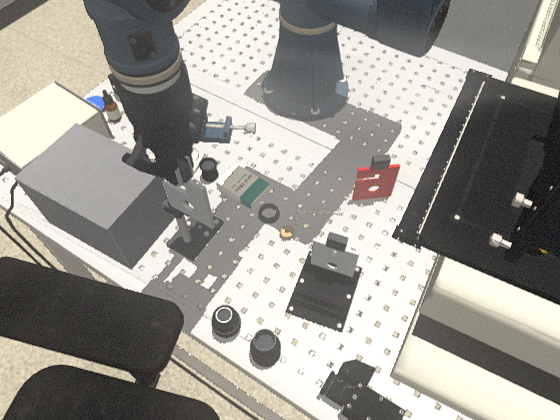

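```bash
python3 - <<'E'
from h import *
c=pickle.load(open("wrist5.pkl","rb"))
im=cv2.convertScaleAbs(c["img"][185:285,180:310,::-1],alpha=1.8,beta=20)
cv2.imwrite("pics/w5c.png",cv2.resize(im,None,fx=6,fy=6,interpolation=cv2.INTER_CUBIC))
c=pickle.load(open("wrist0.pkl","rb"))
im=cv2.convertScaleAbs(c["img"][140:190,15:125,::-1],alpha=1.6,beta=10)
cv2.imwrite("pics/w0c.png",cv2.resize(im,None,fx=7,fy=7,interpolation=cv2.INTER_CUBIC))
E
```

```text
(no output)
```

View pics/w5c.png

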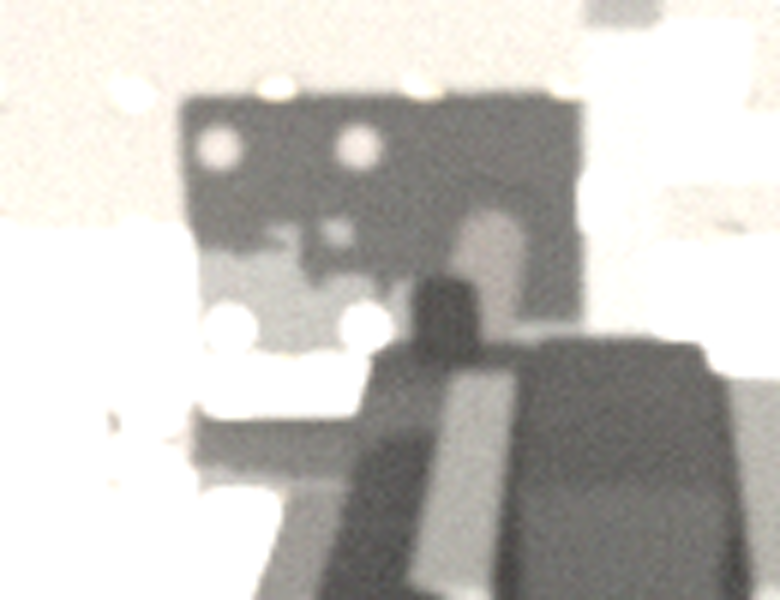

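View pics/w0c.png

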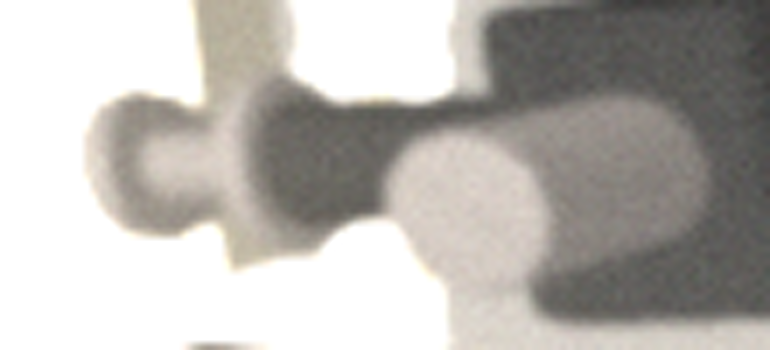

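```bash
python3 - <<'E'
from h import *
w0=pickle.load(open("wrist0.pkl","rb"));w5=pickle.load(open("wrist5.pkl","rb"));sc=pickle.load(open("scene0.pkl","rb"))
A=lambda x,y:np.array([15+x/7-.4,140+y/7-.4]); B=lambda x,y:np.array([180+x/6-.4,185+y/6-.4]); C=lambda x,y:np.array([150+x/6-.4,165+y/6-.4]); W=lambda x,y: np.array([x/3.6-.4,90+y/3.6-.4])
obs=[(w0,(-8,0,None),A(157,165)),(w0,(6,0,None),A(280,165)),(w0,(52,0,168),A(467,205)),(w0,(80,32,10),W(685,105)),(w0,(80,-32,10),W(703,300)),
(w5,(-20,32,10),B(183,97)),(w5,(80,32,10),B(582,97)),
(sc,(-20,32,10),C(440,340)),(sc,(80,32,10),C(258,575)),(sc,(80,-32,10),C(97,480)),(sc,(-20,-32,10),C(290,258)),(sc,(52,0,168),C(130,163))]
def run(obs):
    def res(p):
        cs,sn=np.cos(p[2]),np.sin(p[2]); o=[]
        for c,L,px in obs:
            z=L[2] if L[2] is not None else p[3]
            o.append(proj(c,np.array([p[0]+cs*L[0]-sn*L[1],p[1]+sn*L[0]+cs*L[1],z]))[0]-px)
        return np.concatenate(o)
    r=least_squares(res,[441,37,0,135],loss="soft_l1");print(r.x,"\n",r.fun.reshape(-1,2))
run(obs);run(obs[:5]);run(obs[:7])
E
```

```text
[441.6603  36.2577   0.029  127.64  ] 
 [[-0.3376 -0.2958]
 [ 0.1606 -0.8171]
 [ 0.9604  0.1898]
 [-0.1861 -2.6918]
 [ 0.927   1.0871]
 [-0.3661  0.9609]
 [ 6.1604  0.0215]
 [ 0.8715 -1.3177]
 [ 0.1775 -1.6689]
 [ 0.0746 -1.2433]
 [-0.288  -1.4982]
 [ 0.3291 -0.6128]]
[441.098   35.9434   0.0293 126.9009] 
 [[-0.2631 -0.0206]
 [ 0.1748 -0.5467]
 [ 0.169   0.6444]
 [-0.6905 -2.4203]
 [ 0.4659  1.3323]]
[441.0519  36.0796   0.0285 126.8318] 
 [[-0.2956 -0.2182]
 [ 0.1436 -0.7297]
 [ 0.074   0.499 ]
 [-0.7128 -2.4894]
 [ 0.4003  1.271 ]
 [-0.7945  1.0735]
 [ 5.7243  0.1653]]
```

Request:
play_rows(
  plan=[
    [[-28, 25, 0, 0, 0, 0], [-28, 25, 0, 0, 0, 0], [-26, 24, 0, 0, 0, 0.4], [0, 0, 15, 0, 0, 0], [0, 0, 0, 0, 0, 0]],
  ],
)

```text
clock: 5.62
position: [440.9, 35.8, 274.9]
ee_rot: [-0.0, 1.0, 0.004, -0.001]
ft_force: [-1.1, -0.5, -1.9]
grip_width: 0.151
```

Request:
play_rows(
  plan=[
    [[0, 0, 15, 0, 0, 0], [0, 0, 10, 0, 0, 0], [0, 0, 0, 0, 0, 0], [0, 0, 0, 0, 0, 0]],
  ],
)

```text
clock: 6.12
position: [442.3, 35.3, 250.6]
ee_rot: [0.0, 1.0, 0.004, 0.0]
ft_force: [0.1, 0.6, -1.1]
grip_width: 0.153
```

```bash
python3 snap.py side 6 340 100 130 130 4.5; python3 snap.py wrist 6 200 180 160 150 4; python3 snap.py scene 6 130 150 100 100 6
```

```text
6.175 [442.2971  35.242  250.7291] [0.0001 1.     0.0037 0.0005] [-0.5443 -0.082  -1.3301] 0.15491434920260952 [-0.1733  0.2549  1.8434 -0.      1.0422 -0.1807]
6.225 [442.2186  35.1893 250.7528] [0.0001 1.     0.0036 0.0005] [-0.8036 -0.5607 -1.1451] 0.1510628978390114 [-0.1735  0.2548  1.8436 -0.      1.0422 -0.1807]
6.275 [442.1649  35.1384 250.7295] [0.0001 1.     0.0036 0.0005] [-0.2722 -1.038  -2.522 ] 0.15477424759254696 [-0.1736  0.2547  1.8437 -0.      1.0422 -0.1807]
```

View pics/side6.png

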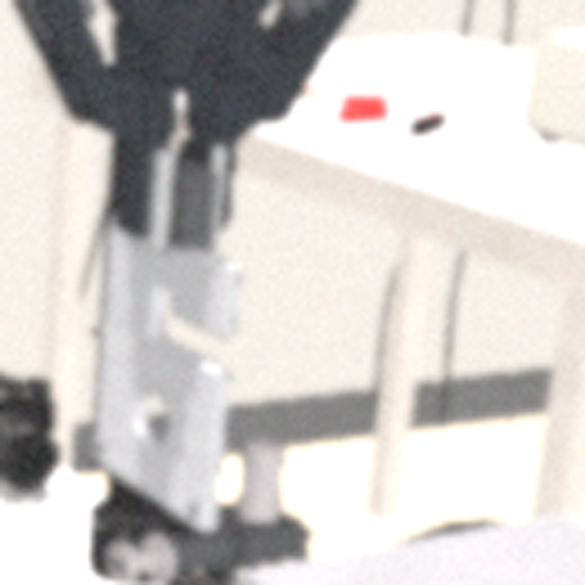

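View pics/scene6.png

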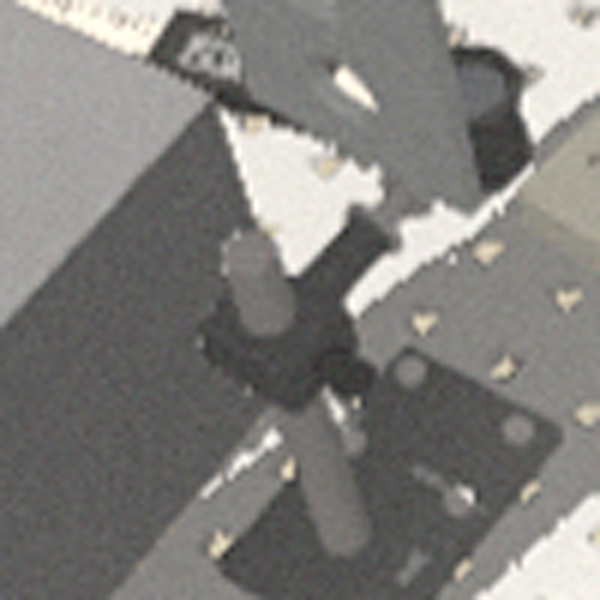

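View pics/wrist6.png

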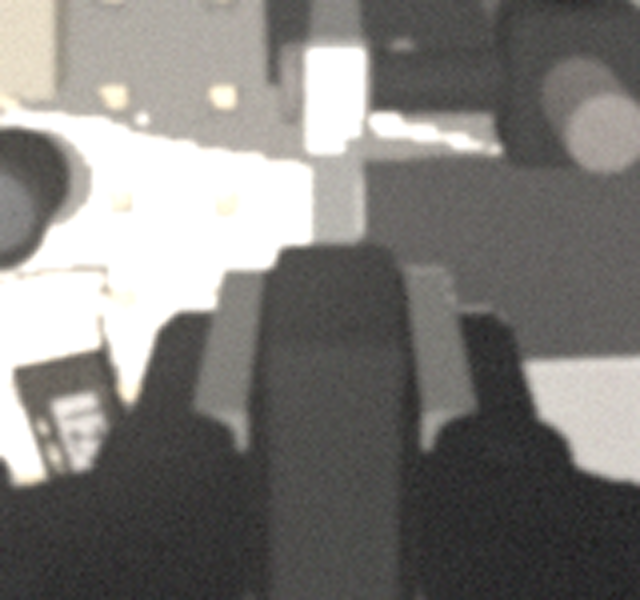

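Request:
play_rows(
  plan=[
    [[-0.8, -1, 6, 0, 0, -1], [0, 0, 5, 0, 0, 0], [0, 0, 3, 0, 0, 0], [0, 0, 0, 0, 0, 0], [0, 0, 0, 0, 0, 0]],
  ],
)

```text
clock: 6.9
position: [441.1, 36.1, 236.3]
ee_rot: [0.0, 1.0, 0.012, 0.0]
ft_force: [1.0, -0.1, -1.3]
grip_width: 0.157
```

Request:
play_rows(
  plan=[
    [[0, 0, 1.5, 0, 0, 0], [0, 0, 0, 0, 0, 0]],
  ],
)

```text
clock: 7.15
position: [440.9, 36.1, 234.8]
ee_rot: [-0.0, 1.0, 0.012, -0.0]
ft_force: [0.3, 0.2, -2.0]
grip_width: 0.153
```

Request:
play_rows(
  plan=[
    [[0, 0, 1.5, 0, 0, 0], [0, 0, 0, 0, 0, 0]],
  ],
)

```text
clock: 7.4
position: [440.9, 36.2, 233.2]
ee_rot: [-0.0, 1.0, 0.012, -0.0]
ft_force: [-0.5, 0.3, -1.7]
grip_width: 0.154
```

Request:
play_rows(
  plan=[
    [[0, 0, 1.5, 0, 0, 0], [0, 0, 0, 0, 0, 0]],
  ],
)

```text
clock: 7.65
position: [440.9, 36.2, 231.7]
ee_rot: [-0.0, 1.0, 0.012, -0.0]
ft_force: [0.2, -0.9, -0.7]
grip_width: 0.154
```

Request:
play_rows(
  plan=[
    [[0, 0, 1, 0, 0, 0], [0, 0, 0, 0, 0, 0]],
  ],
)

```text
clock: 7.9
position: [441.0, 36.2, 230.8]
ee_rot: [-0.0, 1.0, 0.012, -0.0]
ft_force: [0.2, 0.2, -2.2]
grip_width: 0.158
```

Request:
play_rows(
  plan=[
    [[0, 0, 1, 0, 0, 0], [0, 0, 0, 0, 0, 0]],
  ],
)

```text
clock: 8.15
position: [441.0, 36.1, 229.8]
ee_rot: [-0.0, 1.0, 0.012, -0.0]
ft_force: [0.5, 0.5, -1.5]
grip_width: 0.155
```

Request:
play_rows(
  plan=[
    [[0, 0, 1, 0, 0, 0], [0, 0, 0, 0, 0, 0]],
  ],
)

```text
clock: 8.4
position: [440.9, 36.2, 228.8]
ee_rot: [-0.0, 1.0, 0.012, -0.0]
ft_force: [0.6, -0.1, -1.7]
grip_width: 0.156
```

Bottom edge now near 134 mm; still no contact.

Request:
play_rows(
  plan=[
    [[0, 0, 1, 0, 0, 0], [0, 0, 0, 0, 0, 0]],
  ],
)

```text
clock: 8.65
position: [440.9, 36.2, 227.7]
ee_rot: [-0.0, 1.0, 0.012, -0.0]
ft_force: [-0.8, -0.3, -2.1]
grip_width: 0.153
```

Request:
play_rows(
  plan=[
    [[0, 0, 1, 0, 0, 0], [0, 0, 0, 0, 0, 0]],
  ],
)

```text
clock: 8.9
position: [440.9, 36.2, 226.7]
ee_rot: [-0.0, 1.0, 0.012, -0.0]
ft_force: [-0.0, 0.4, -1.8]
grip_width: 0.156
```

Request:
play_rows(
  plan=[
    [[0, 0, 1, 0, 0, 0], [0, 0, 0, 0, 0, 0]],
  ],
)

```text
clock: 9.15
position: [440.9, 36.2, 225.7]
ee_rot: [-0.0, 1.0, 0.012, -0.0]
ft_force: [-0.3, 0.2, -2.0]
grip_width: 0.153
```

Request:
play_rows(
  plan=[
    [[0, 0, 1, 0, 0, 0], [0, 0, 0, 0, 0, 0]],
  ],
)

```text
clock: 9.4
position: [441.2, 36.1, 225.2]
ee_rot: [0.0, 1.0, 0.012, 0.0]
ft_force: [-0.9, -0.0, 4.4]
grip_width: 0.157
```

Request:
play_rows(
  plan=[
    [[0, 0, 1, 0, 0, 0], [0, 0, 0, 0, 0, 0]],
  ],
)

```text
clock: 9.65
position: [441.3, 36.1, 225.0]
ee_rot: [0.0, 1.0, 0.012, 0.001]
ft_force: [-1.6, 0.0, 10.5]
grip_width: 0.148
```

```bash
python3 snap.py side 7 340 100 130 130 4.5; python3 snap.py wrist 7 200 180 160 150 4
```

```text
9.7 [441.3617  36.08   225.0109] [0.0002 0.9999 0.0123 0.0006] [-2.6567  0.1295 10.1456] 0.15426961894966362 [-0.1717  0.2927  1.8787 -0.0001  0.969  -0.1962]
9.75 [441.3346  36.0876 225.0289] [0.0002 0.9999 0.0123 0.0006] [-2.0531 -0.025  10.9272] 0.15147236509456108 [-0.1717  0.2926  1.8787 -0.0001  0.969  -0.1962]
```

View pics/side7.png

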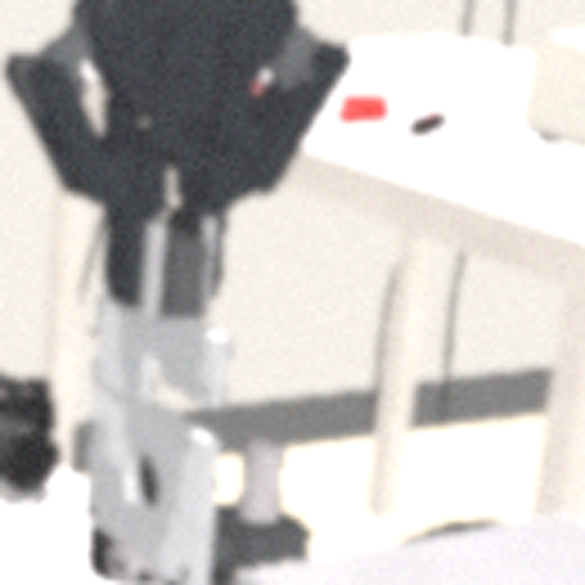

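View pics/wrist7.png

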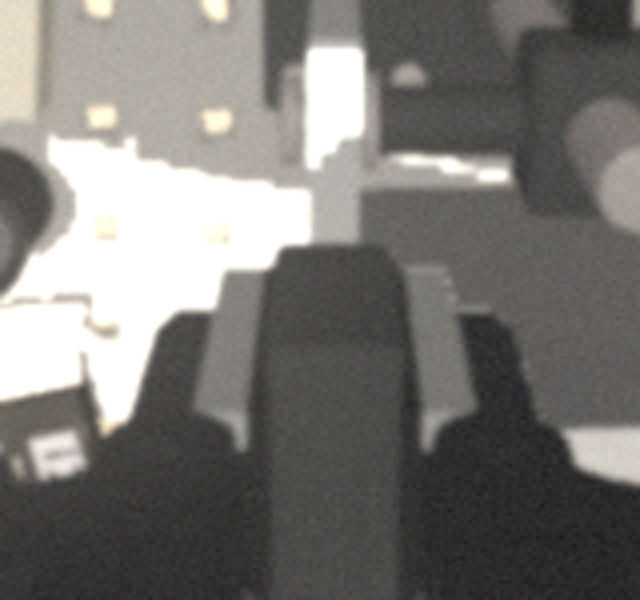

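```bash
python3 - <<'E'
from h import *
c=pickle.load(open("wrist0.pkl","rb"))
b=onz(c,258,193,0); print(b)
for z in (100,120,140,160,180,200): print(z,onz(c,248,232,z),onz(c,55,240,z))
E
```

```text
[592.6678 -18.1438   0.    ]
100 [591.1291 -30.6643 100.    ] [413.9025 -38.6262 100.    ]
120 [593.5231 -23.213  120.    ] [429.3201 -30.5898 120.    ]
140 [595.9171 -15.7616 140.    ] [444.7376 -22.5533 140.    ]
160 [598.3111  -8.3103 160.    ] [460.1552 -14.5169 160.    ]
180 [600.7051  -0.859  180.    ] [475.5727  -6.4805 180.    ]
200 [603.0991   6.5923 200.    ] [490.9902   1.5559 200.    ]
```

Request:
play_rows(
  plan=[
    [[0, 0, -12, 0, 0, 0], [0, 0, -13, 0, 0, 0], [0, -25, 0, 0, 0, 0], [0, -33, 0, 0, 0, 0], [0, 0, 0, 0, 0, 0]],
  ],
)

```text
clock: 10.38
position: [439.4, 95.5, 249.3]
ee_rot: [-0.0, 1.0, 0.014, 0.0]
ft_force: [0.0, -0.8, -1.2]
grip_width: 0.153
```

Request:
play_rows(
  plan=[
    [[0, 0, 25, 0, 0, 0], [0, 0, 35, 0, 0, 0], [0, 0, 25, 0, 0, 0], [0, 0, 8, 0, 0, 0], [0, 0, 0, 0, 0, 0]],
  ],
)

```text
clock: 11.0
position: [439.9, 93.7, 155.9]
ee_rot: [0.0, 1.0, 0.012, -0.0]
ft_force: [0.6, 0.1, -1.8]
grip_width: 0.15
```

Request:
play_rows(
  plan=[
    [[0, 0, 0, 0, 0, 0]],
  ],
)

```text
clock: 11.12
position: [440.5, 94.0, 156.7]
ee_rot: [0.0, 1.0, 0.012, 0.001]
ft_force: [1.1, 0.4, -1.1]
grip_width: 0.151
```

```bash
python3 snap.py side 8 320 130 140 130 4.5; python3 snap.py wrist 8 200 180 160 150 4
```

```text
11.175 [440.4577  94.0084 156.7768] [0.0001 0.9999 0.0122 0.0012] [ 1.065   0.4381 -0.7669] 0.15664216670328848 [-0.0387  0.4197  1.9368 -0.0001  0.7828 -0.0631]
11.225 [440.3471  94.0513 156.7325] [0.0001 0.9999 0.0122 0.0011] [ 0.6616  0.4904 -1.995 ] 0.15145580526532498 [-0.0386  0.4197  1.937  -0.0001  0.7827 -0.063 ]
```

View pics/side8.png

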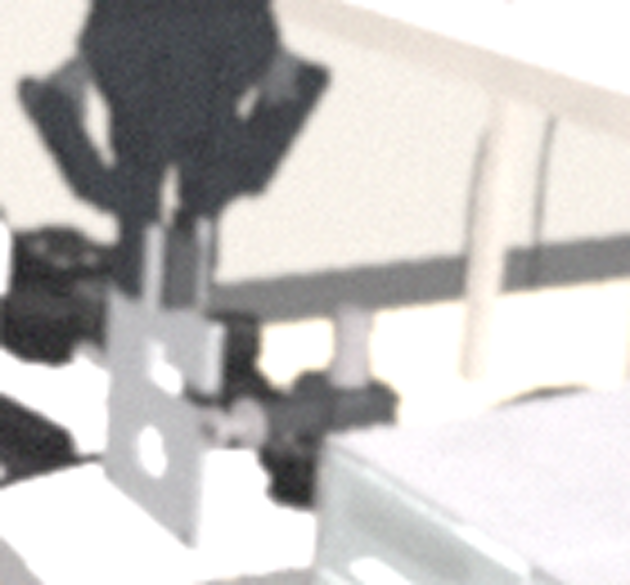

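View pics/wrist8.png

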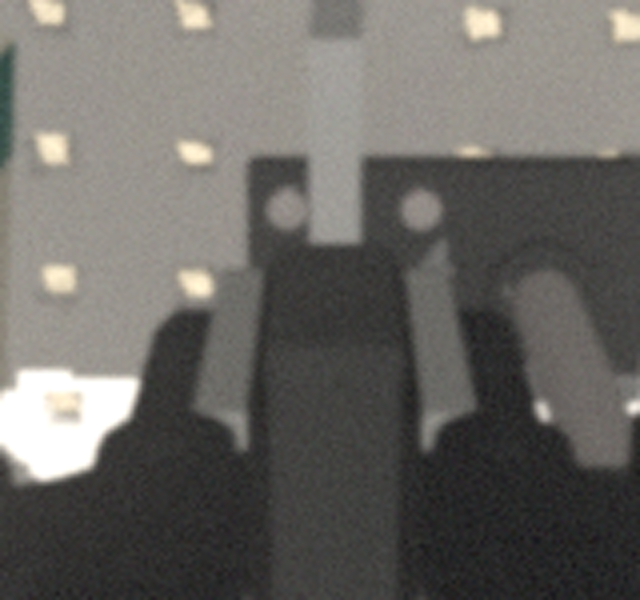

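Request:
play_rows(
  plan=[
    [[0, 0, 0.8, 0, 0, 0], [0, 0, 0, 0, 0, 0], [0, 0, 0, 0, 0, 0]],
  ],
)

```text
clock: 11.6
position: [439.6, 94.2, 155.1]
ee_rot: [0.0, 1.0, 0.012, 0.0]
ft_force: [0.1, 0.3, -1.5]
grip_width: 0.15
```

Request:
play_rows(
  plan=[
    [[0, 5, -0.3, 0, 0, 0], [0, 4, 0, 0, 0, 0], [0, 3, 0, 0, 0, 0], [0, 2, 0, 0, 0, 0], [0, 0, 0, 0, 0, 0]],
  ],
)

```text
clock: 12.22
position: [439.9, 80.0, 155.3]
ee_rot: [-0.0, 1.0, 0.012, -0.0]
ft_force: [0.3, -0.9, -1.5]
grip_width: 0.149
```

Request:
play_rows(
  plan=[
    [[0, 2, 0, 0, 0, 0], [0, 2, 0, 0, 0, 0], [0, 0, 0, 0, 0, 0]],
  ],
)

```text
clock: 12.6
position: [440.0, 76.0, 155.3]
ee_rot: [-0.0, 1.0, 0.012, -0.0]
ft_force: [-0.1, 0.2, -1.5]
grip_width: 0.156
```

Request:
play_rows(
  plan=[
    [[0, 2, 0, 0, 0, 0], [0, 2, 0, 0, 0, 0], [0, 0, 0, 0, 0, 0]],
  ],
)

```text
clock: 12.98
position: [440.1, 72.0, 155.3]
ee_rot: [0.0, 1.0, 0.012, 0.0]
ft_force: [0.1, 0.3, -1.7]
grip_width: 0.154
```

Request:
play_rows(
  plan=[
    [[0, 6, 0, 0, 0, 0], [0, 7, 0, 0, 0, 0], [0, 6, 0, 0, 0, 0], [0, 5, 0, 0, 0, 0], [0, 2, 0, 0, 0, 0]],
  ],
)

```text
clock: 13.6
position: [440.8, 45.7, 155.3]
ee_rot: [-0.0, 1.0, 0.012, 0.0]
ft_force: [0.8, 0.3, -1.5]
grip_width: 0.152
```

```bash
python3 snap.py side 9 320 130 140 130 4.5; python3 snap.py wrist 9 200 180 160 150 4
```

```text
13.65 [440.8078  45.6713 155.2926] [ 0.      0.9999  0.0119 -0.    ] [-0.5578  0.5275 -0.4613] 0.14957914892451155 [-0.1499  0.4156  1.9535 -0.0001  0.7725 -0.1737]
13.7 [440.7754  45.8948 155.3008] [-0.      0.9999  0.012  -0.    ] [-0.6312 -1.064  -1.6693] 0.1553295629161696 [-0.1494  0.4156  1.9535  0.      0.7725 -0.1734]
```

View pics/side9.png

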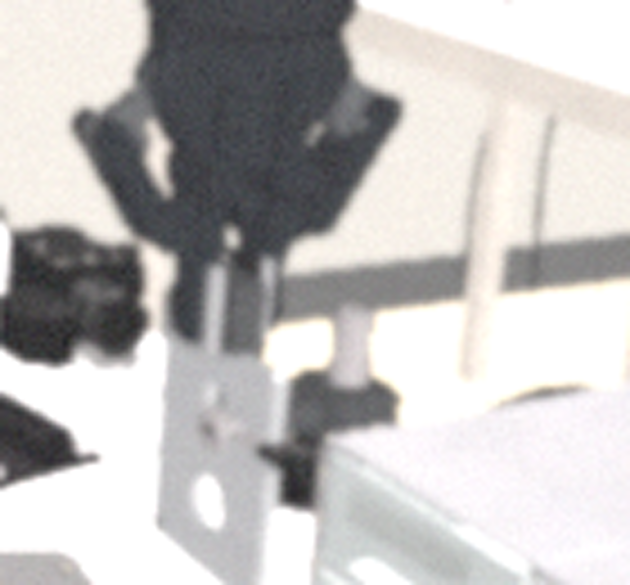

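View pics/wrist9.png

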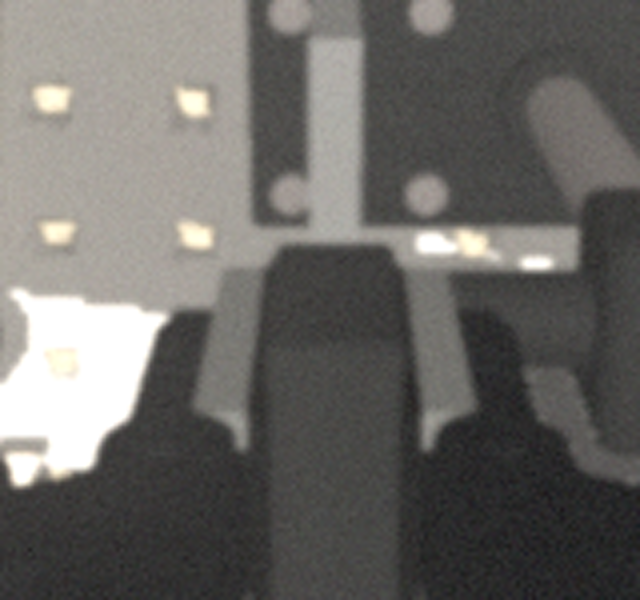

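Request:
play_rows(
  plan=[
    [[0, 3, 0, 0, 0, 0], [0, 3, 0, 0, 0, 0], [0, 2, 0, 0, 0, 0], [0, 0, 0, 0, 0, 0]],
  ],
)

```text
clock: 14.2
position: [441.0, 38.0, 155.3]
ee_rot: [-0.0, 1.0, 0.012, -0.0]
ft_force: [-0.6, -0.2, -1.3]
grip_width: 0.153
```

Request:
play_rows(
  plan=[
    [[0, 1, 0, 0, 0, 0], [0, 0, 0, 0, 0, 0]],
  ],
)

```text
clock: 14.45
position: [441.0, 37.1, 155.3]
ee_rot: [0.0, 1.0, 0.012, -0.0]
ft_force: [-0.4, -0.7, -1.2]
grip_width: 0.155
```

Request:
play_rows(
  plan=[
    [[0, 1, 0, 0, 0, 0], [0, 0, 0, 0, 0, 0]],
  ],
)

```text
clock: 14.7
position: [441.0, 36.1, 155.3]
ee_rot: [0.0, 1.0, 0.012, 0.0]
ft_force: [0.5, -0.8, -0.9]
grip_width: 0.156
```

Request:
play_rows(
  plan=[
    [[0, 1, 0, 0, 0, 0], [0, 0, 0, 0, 0, 0]],
  ],
)

```text
clock: 14.95
position: [441.0, 35.1, 155.3]
ee_rot: [0.0, 1.0, 0.012, 0.0]
ft_force: [-0.2, -0.3, -1.7]
grip_width: 0.153
```

Request:
play_rows(
  plan=[
    [[0, 1, 0, 0, 0, 0], [0, 0, 0, 0, 0, 0]],
  ],
)

```text
clock: 15.2
position: [441.0, 34.3, 155.3]
ee_rot: [-0.0, 1.0, 0.012, -0.0]
ft_force: [0.2, 1.9, -0.5]
grip_width: 0.156
```

Request:
play_rows(
  plan=[
    [[0, 0.7, 0, 0, 0, 0], [0, 0, 0, 0, 0, 0]],
  ],
)

```text
clock: 15.45
position: [441.0, 34.0, 155.3]
ee_rot: [-0.001, 1.0, 0.012, -0.0]
ft_force: [-0.2, 4.8, -1.5]
grip_width: 0.156
```

Request:
play_rows(
  plan=[
    [[0, -2.5, 0, 0, 0, 0], [0, 0, 3, 0, 0, 0], [0, 0, 3, 0, 0, 0], [0, 0, 0, 0, 0, 0], [0, 0, 0, 0, 0, 0]],
  ],
)

```text
clock: 16.08
position: [441.0, 35.8, 149.2]
ee_rot: [0.0, 1.0, 0.012, -0.0]
ft_force: [0.0, -0.2, -1.8]
grip_width: 0.153
```

Request:
play_rows(
  plan=[
    [[0, 0, 1, 0, 0, 0], [0, 0, 0, 0, 0, 0]],
  ],
)

```text
clock: 16.32
position: [441.0, 35.9, 148.3]
ee_rot: [0.0, 1.0, 0.012, -0.0]
ft_force: [-0.1, 0.1, -1.1]
grip_width: 0.155
```

Request:
play_rows(
  plan=[
    [[0, 0, 1, 0, 0, 0], [0, 0, 0, 0, 0, 0]],
  ],
)

```text
clock: 16.58
position: [440.9, 36.0, 147.3]
ee_rot: [0.0, 1.0, 0.012, -0.0]
ft_force: [0.3, -0.5, -1.5]
grip_width: 0.154
```

Request:
play_rows(
  plan=[
    [[0, 0, 0.8, 0, 0, 0], [0, 0, 0, 0, 0, 0]],
  ],
)

```text
clock: 16.82
position: [440.9, 36.0, 146.5]
ee_rot: [-0.0, 1.0, 0.012, -0.0]
ft_force: [0.3, 0.7, -1.9]
grip_width: 0.154
```

Request:
play_rows(
  plan=[
    [[0, 0, 0.8, 0, 0, 0], [0, 0, 0, 0, 0, 0]],
  ],
)

```text
clock: 17.08
position: [441.0, 35.9, 145.7]
ee_rot: [-0.0, 1.0, 0.012, -0.0]
ft_force: [0.0, 0.2, -1.6]
grip_width: 0.157
```

Request:
play_rows(
  plan=[
    [[0, 0, 0.5, 0, 0, 0], [0, 0, 0, 0, 0, 0]],
  ],
)

```text
clock: 17.32
position: [441.0, 35.9, 145.4]
ee_rot: [0.0, 1.0, 0.012, 0.0]
ft_force: [-0.8, 0.0, 1.0]
grip_width: 0.154
```

Request:
play_rows(
  plan=[
    [[0, 0, 0.2, 0, 0, 0], [0, 0, 0, 0, 0, 0]],
  ],
)

```text
clock: 17.58
position: [441.1, 35.9, 145.3]
ee_rot: [0.0, 1.0, 0.012, 0.0]
ft_force: [-1.1, -0.6, 3.5]
grip_width: 0.152
```

Request:
play_rows(
  plan=[
    [[0, 0, 0, 0, 0, 0], [0, 0, 0, 0, 0, 0], [0, 0, 0, 0, 0, 0]],
  ],
  fingers=28,
)

```text
clock: 17.95
position: [441.0, 35.9, 144.9]
ee_rot: [-0.0, 1.0, 0.012, -0.0]
ft_force: [-0.5, -0.5, -0.1]
grip_width: 0.327
```

```bash
python3 snap.py side 10 320 130 140 130 4.5; python3 snap.py wrist 10 200 180 160 150 4
```

```text
18.0 [441.0197  35.9364 144.9175] [-0.      0.9999  0.0122 -0.    ] [ 0.836  -0.3499  0.6674] 0.3276224162108399 [-0.1723  0.4349  1.9647 -0.      0.7421 -0.1967]
18.05 [441.0043  35.9525 144.9251] [-0.      0.9999  0.0122 -0.0001] [-0.371  -0.1623 -0.1106] 0.32616268975135243 [-0.1722  0.4349  1.9646  0.      0.7421 -0.1967]
```

View pics/side10.png

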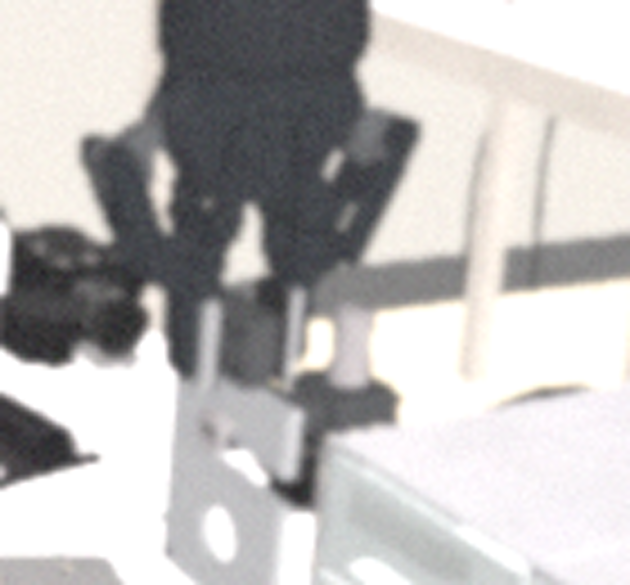

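View pics/wrist10.png

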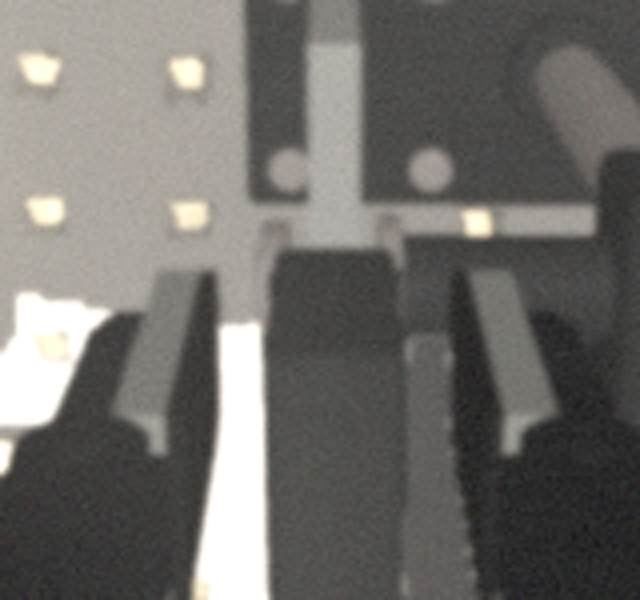

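Request:
play_rows(
  plan=[
    [[0, 0, -4, 0, 0, 0], [0, 0, -12, 0, 0, 0], [0, 0, -25, 0, 0, 0], [0, 0, -35, 0, 0, 0], [0, 0, -30, 0, 0, 0]],
  ],
)

```text
clock: 18.68
position: [441.1, 35.9, 253.0]
ee_rot: [0.0, 1.0, 0.012, 0.001]
ft_force: [0.7, -0.5, -0.1]
grip_width: 0.33
```

Request:
play_rows(
  plan=[
    [[0, 0, 0, 0, 0, 0], [0, 0, 0, 0, 0, 0], [0, 0, 0, 0, 0, 0], [0, 0, 0, 0, 0, 0], [0, 0, 0, 0, 0, 0]],
  ],
)

```text
clock: 19.3
position: [440.7, 36.0, 250.4]
ee_rot: [-0.0, 1.0, 0.012, -0.001]
ft_force: [-0.4, -0.3, -0.1]
grip_width: 0.329
```

```bash
python3 snap.py side 11 320 130 140 130 4.5; python3 snap.py wrist 11; python3 snap.py scene 11; sleep 0
```

```text
19.35 [440.8508  35.9441 250.5914] [-0.0001  0.9999  0.0122 -0.0005] [-0.0187 -0.7397  0.8482] 0.33077083588840184 [-0.1723  0.254   1.8453 -0.      1.0433 -0.1967]
19.4 [440.8884  35.969  250.6938] [-0.0001  0.9999  0.0122 -0.0004] [-0.7126  0.6284  0.7714] 0.328184641056099 [-0.1722  0.2538  1.8453  0.      1.0433 -0.1967]
19.45 [440.9438  35.9351 250.7789] [-0.      0.9999  0.0122 -0.0003] [0.6354 0.0005 0.6002] 0.3304187959875552 [-0.1723  0.2536  1.8452 -0.      1.0433 -0.1967]
```

View pics/side11.png

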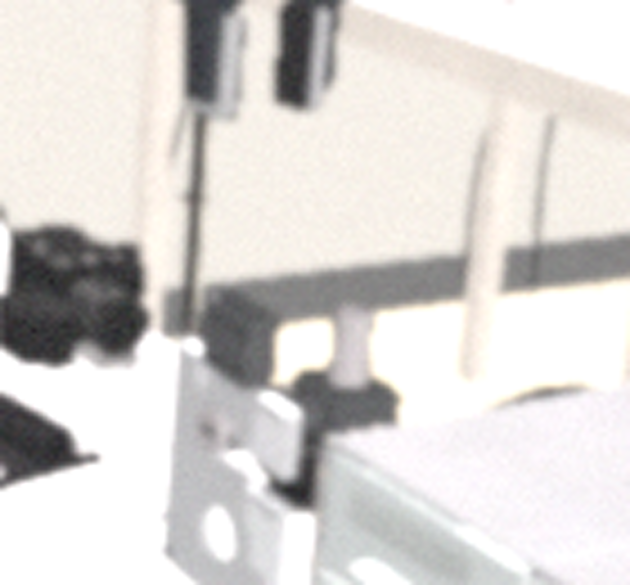

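View pics/wrist11.png

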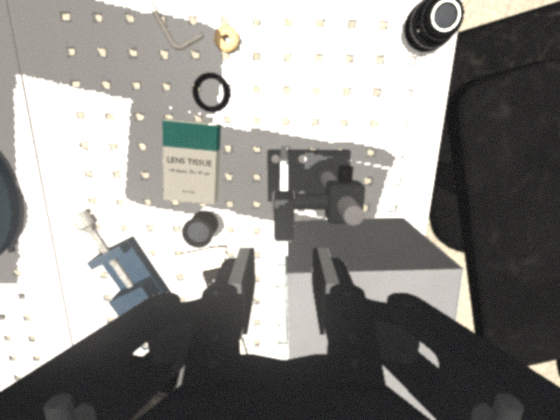

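View pics/scene11.png

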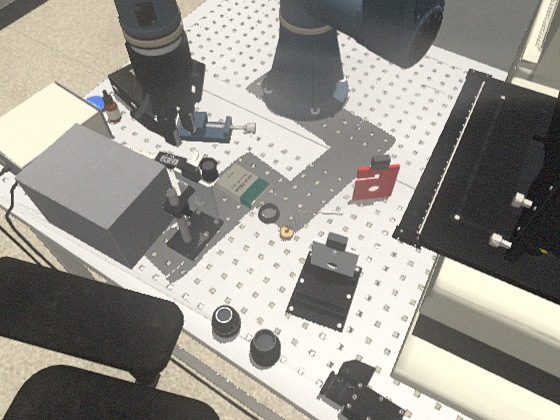

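```bash
python3 - <<'E'
from cell import robot
print(robot.sign_off()); s=robot.get_state(); print(s["clock"],s["ft_force"])
E
```

```text
the job is handed in; nothing more can be done
None
the job is handed in; nothing more can be done
```

The slotted plate is hanging on the stand's pin, released, and I handed the job in at about 19.5 s of the 61 s allowed. Sign-off gives no verdict, so this rests on my own checks.

- **Taking the plate:** I located the rack and stand from the camera images. I gripped the slotted plate by its tab (opening 13.5 mm) and lifted it out of the rack.
- **Finding the pin height:** I lowered the plate's bottom edge onto the pin between head and collar. Contact put the pin axis at about 127 mm, which agrees with the images (127 to 128 mm). This touch gave the highest force of the job, about 12.5 N at the wrist, under the 20 N limit.
- **Hanging it:** The slot slid over the pin without touching. I felt the end wall at about 5 N where I expected it, backed off about 2.5 mm to centre the pin, and let the plate down 10 mm. The top of the notch met the pin at the predicted height with about 5 N.
- **Last checks:** After release the wrist force was back to about zero, and the gripper was lifted about 106 mm clear. In the final pictures the plate hangs upright with the pin in the notch, and the closed-hole plate still stands in its groove looking unmoved.

No check failed or disagreed by more than 1 mm, apart from one foot edge that fitted about 6 pixels off in a shadowed picture. I did not measure the plate's final pose or the other plate's movement numerically; I judged both from the pictures.

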